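# Test the kettle's mushroom cut-off: latch, twist free, restart

## Task

Test the cut-off on the white supply box next to the kettle: with a fingertip press the big winged mushroom button straight down until it stays down by itself when let go, then push a wing round clockwise (seen from above) until the button springs back up. When it is up and turned back to rest, press the small round restart button on the same box fully in and let it come out again. Grip nothing, and leave the kettle, mugs and everything else on the worktop where they are.

Things in the scene. Friction and masses are not known exactly. Their poses are not given: they have to be found in the camera images.
- supply_box: White plastic box fixed to the worktop, 120 (its x) x 180 (its y) x 60 mm high, on a grey foot 128 x 188 x 8 mm. Origin: centre of its underside, z up. The mushroom's upright axis is at its x = 0, y = +40 mm; the restart button is at x = 0, y = -55 mm.
- head_top (a point): Centre of the flat top of the black mushroom head, on its axis, z up; moves and turns with the head. The head is a disc 44 mm across with two wings, one along the point's +x, one along -x, each 12 mm wide (y), reaching 42 mm from the axis; disc and wings are 26 mm thick, wing sides upright. Head out: top 102 mm, underside 76 mm above the worktop. Latched: both 10 mm lower.
- cutoff (a joint): How far the mushroom is pressed in, m: 0 fully out, 0.014 the hard stop. Sprung outwards: 2 N at the start, 4 to 6 N on the way, latch included; more only at the hard stop. The latch snaps in past about 0.0103; let go, the button then stays at about 0.010. Pressed less, it comes back out.
- cutoff_head (a joint): How far the head is turned clockwise seen from above, rad: 0 at rest (wings along the box's x), 0.9 the stop. A spring turns it back to 0 when let go (0.03 N m at 0, 0.075 N m at 0.9: 1 to 2.5 N at a wing). While latched, turning it past about 0.4 frees the latch and the head springs up 10 mm at once.
- restart (a joint): How far the restart button is pressed in, m: 0 out, 0.006 fully in. Sprung, 5 N at full travel; it comes back by itself.
- restart_top (a point): Centre of the top face of the grey round restart button, 24 mm across, in a low grey housing on the supply box; pressed straight down. z up.
- kettle: Pastel pink kettle on its round base, 156 mm across, 203 mm high, wooden handle 125 mm out to its -x, spout 110 mm out to its +x. Loose. Origin: centre of the underside. To be left alone.
- mug: White mug 80 mm across, 92 mm high, handle to its +y. Loose, stands beside the box. Origin: centre of the underside. To be left alone.
- mug2: Blue mug 84 mm across, 85 mm high, handle to its +y. Loose, stands behind the box between jar and kettle. Origin: centre of the underside. To be left alone.
- jar: Cork-topped glass jar 68 mm across, 100 mm high. Loose, stands behind the box. Origin: centre of the underside. To be left alone.
- infuser: Steel tea infuser ball 49 mm across with a flat foot, 56 mm high with its loop. Loose, stands in front of the box. Origin: centre of the underside. To be left alone.
There are look-alikes about, which are no part of the job. Leave any red or yellow look-alike of the supply_box alone.

How it is judged:
On the way, in this order (a step that is already met when the one before it is completed fails the run):
1. the mushroom stays pressed in (more than 8 mm) with no finger on the box (value of joint cutoff above 0.008 m and contact force between the fingers and supply_box below 0.2 N), for 0.2 s.
2. the mushroom has been turned free: it is out again (less than 2 mm in) and turned back to rest (within 0.15 rad) (value of joint cutoff below 0.002 m and value of joint cutoff_head below 0.15 rad), for 0.1 s.
3. the restart button is pressed in (more than 4.5 mm) with the mushroom out (all of step 2 and value of joint restart above 0.0045 m), for 0.05 s.
At the end, for the whole second after the job is handed in: mushroom out (less than 2 mm in) and turned back to rest (within 0.15 rad), restart button out (less than 1.5 mm in), the loose things upright within 30 mm of where they stood (all of step 2 and value of joint restart below 0.0015 m and distance of each of kettle, mug, mug2, jar, infuser from where it was at the start of the episode below 0.03 m and angle between each of kettle, mug, mug2, jar, infuser's own z axis and vertical below 0.1 rad); the robot touches nothing.
It fails at once if the restart button is pressed (more than 3 mm) while the mushroom is in (more than 5 mm) (value of joint restart above 0.003 m and value of joint cutoff above 0.005 m).
It fails at once if the mushroom head or one of its wings is gripped between the fingers (squeezed with over 15 N) ((contact force between the fingers and supply_box above 15 N and z of the grasp point in the frame of head_top between -0.04 and 0.006 m and y of the grasp point in the frame of head_top between -0.008 and 0.008 m and (x of the grasp point in the frame of head_top between 0.024 and 0.044 m or x of the grasp point in the frame of head_top between -0.044 and -0.024 m)) or (z of the grasp point in the frame of head_top between -0.04 and 0.006 m and horizontal distance between the grasp point and head_top below 0.022 m and contact force between the fingers and supply_box above 15 N)).
It fails at once if a loose thing is lifted, shoved more than 30 mm or tipped (distance of any of kettle, mug, mug2, jar, infuser from where it was at the start of the episode above 0.03 m or angle between any of kettle, mug, mug2, jar, infuser's own z axis and vertical above 0.3 rad).
It also fails if it takes over 48 s, if anything falls off the work surface, if the arm or the gripper's body presses on something with over 40 N, if the wrist force passes 120 N, or if a joint passes its speed limit or range.

## Robot

A 6-joint arm with a two-finger parallel gripper is mounted at the origin on the work surface. World frame = base frame: x ahead of the robot, y to its left, z up, the work surface at z = 0. Lengths are in m, angles in rad, forces in N, time in s.
With the tool pointing down it reaches from about 0.35 to 0.875 m from the base axis. Payload 15.5 kg.
Tool frame: the origin (TCP) lies at the very end of the fingers, on their centre line; the grasp point (between the pads) lies 19 mm behind it (r.grip_point_offset is the x of the grasp point in the tool frame, in m); x points along the fingers, y is the direction in which the jaws open and shut, and the axes are right-handed (so a half turn about x gives the same grasp; the last joint's range is limited). The gripper opens to 85 mm and grips with 20 to 120 N. Pads are 22 mm wide; open, the fingers measure 114 mm over their backs; the gripper's body (76 mm by 85 mm) begins 54 mm behind the grasp point. The pads swing forward as they close: fully open they stand 13 mm farther back than shut.
Start: joints at [1.222, 0.494, 1.345, -0, 1.302, -0.096], TCP at [0.156, 0.605, 0.231] pointing down, gripper open.
Joint ranges: [-2.91, 2.91], [-0.82, 2.16], [0.22, 2.67], [-1.22, 4.37], [0.12, 2.79], [-3.08, 3.08]. Speed limits (rad/s): [1.89, 1.89, 2.57, 3.01, 3.01, 3.01].

## Interface

Orientations are given as a 3x3 rotation matrix whose columns are the frame's x, y, z axes.
In Python, from rig import r gives the robot as it stands. The module is installed in compiled form; this text tells all that it offers.
- The arm moves only by the shell command python3 -m pendant 'ROWS' [FORCE]. ROWS is a JSON object of lists of equal length, an entry for each row: "grip": the opening, from 0 (shut) to 1 (fully open); "translation": the shift along the tool's x, y, z in cm, a list of three; "rotation": the turn, a rotation vector about the tool's x, y, z in rad, a list of three. A call has 1 to 5 rows; each row shifts and turns the pose as measured when the row begins, along the tool's axes as they then stand; what a row does not reach is not made up. A row lasts 1/8 s, in which the tool goes at most 62.5 mm and 10.7 degrees, less where a joint would pass 70% of its speed; a pose out of reach is approached as far as the arm can. A call is refused whole if a number of a shift passes 6.25 or a number of a turn 0.188, either way. A call with a gripper value outside its range is refused whole. The fingers move at their own pace and stop on an object; FORCE is the grip in N (left out, the last holds). Time passes only in rows, so rows that do not move let the fingers close. It gives the time, the measured TCP pose, the force and the opening at its end, in the units of the state.
- r.get_state(): the state, without advancing time (a new reading comes with each control period).
- r.snapshot(name): name is "scene" or "top" or "wrist"; returns a dict with "color" (420x560x3 uint8, red, green, blue), "mtx" (3x3 intrinsics, pixels), "pose" (4x4, takes a point from camera to world coordinates). Camera axes: x right, y down, z forward; pixel columns grow to the right and rows downward; lengths in m; the calibration is good to about 2 mm. A picture is of the moment at which its call begins. There is no depth.
- r.job_done(): hands the job in, once; it reports no verdict.
The state is a dict: "t": time; "joints": joint angles; "joint_velocities": joint speeds; "joint_torque": joint torques, N m; "position": TCP position; "eef_rot": TCP orientation; "wrist_force": force on the tool from outside, world axes, zero at the start; "ft_torque": the same for the moment, N m; "opening": finger opening in m.
Only numpy, scipy, OpenCV 4.12 (cv2) and the standard library are available. Lean on these libraries where they do the work, as an engineer would, in place of code of your own. Each camera call takes 0.05 s, during which the arm holds its last target. There are 200 camera calls.

## Working session

There is one attempt and no reset: what is moved stays moved. The work goes in short steps, Python scripts to look and compute and a shell command to move; the robot and the scene stay as the last step left them, time stands still between calls to the robot, and variables do not carry over. Pictures are saved under pics/ and viewed, about 8 in all and at most 12, crops included, and the job is handed in when it is done.

```bash
mkdir -p pics; python3 - <<'E'
from rig import r
import cv2,numpy as np
s=r.get_state();print(s['t'],s['position'],np.round(s['eef_rot'],3).tolist(),s['opening'])
for n in("scene","top"):
    d=r.snapshot(n);cv2.imwrite(f"pics/{n}0.png",d['color'][:,:,::-1]);np.savez(f"{n}.npz",**d);print(n,d['mtx'].tolist(),np.round(d['pose'],3).tolist())
E
```

```text
0.0 [0.15620438 0.60479168 0.23069842] [[-0.0, 0.25, 0.968], [-0.001, 0.968, -0.25], [-1.0, -0.001, -0.0]] 0.08511674010785376
scene [[427.6181002960511, 0.0, 279.5475639657079], [0.0, 427.6181002960511, 203.6558233586695], [0.0, 0.0, 1.0]] [[0.544, 0.654, -0.526, 0.968], [0.839, -0.434, 0.328, -0.308], [-0.014, -0.62, -0.784, 0.817], [0.0, 0.0, 0.0, 1.0]]
top [[396.43955535756515, 0.0, 278.89067825168456], [0.0, 396.43955535756515, 215.0427859157258], [0.0, 0.0, 1.0]] [[-0.017, -0.998, 0.061, 0.371], [-1.0, 0.016, -0.011, 0.013], [0.01, -0.061, -0.998, 1.241], [0.0, 0.0, 0.0, 1.0]]
```

View pics/scene0.png

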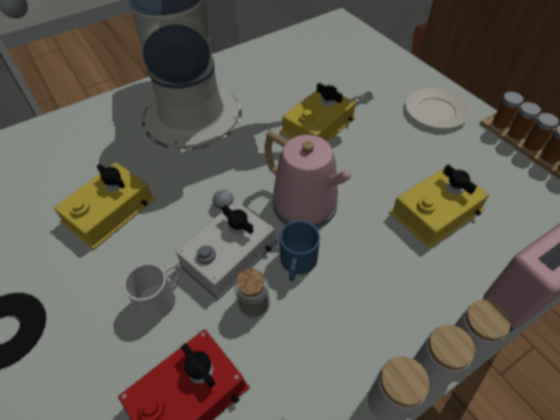

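View pics/top0.png

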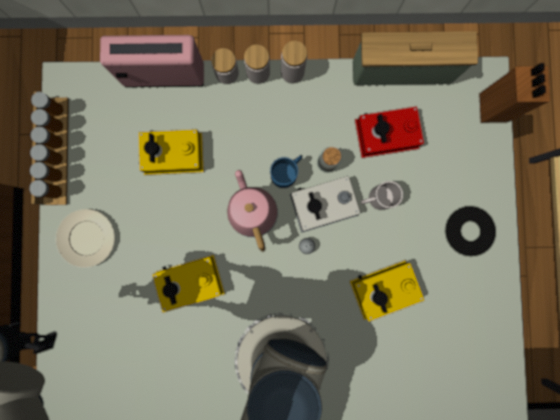

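The white box next to the kettle is at scene (227,247) and top (325,203). The look-alikes in the top view are yellow at (170,150), (188,283) and (388,291), and red at (390,131). I choose the white one and check it in a close crop of both views.

```bash
python3 - <<'E'
import cv2,numpy as np
a=np.load("top.npz")['color'][165:245,270:410,::-1];b=np.load("scene.npz")['color'][180:300,165:305,::-1]
a=cv2.resize(a,None,fx=5,fy=5,interpolation=2);b=cv2.resize(b,None,fx=4,fy=4,interpolation=2)
cv2.imwrite("pics/c1.png",cv2.convertScaleAbs(a,alpha=1.4));cv2.imwrite("pics/c2.png",cv2.convertScaleAbs(b,alpha=1.4))
E
```

```text
(no output)
```

View pics/c1.png

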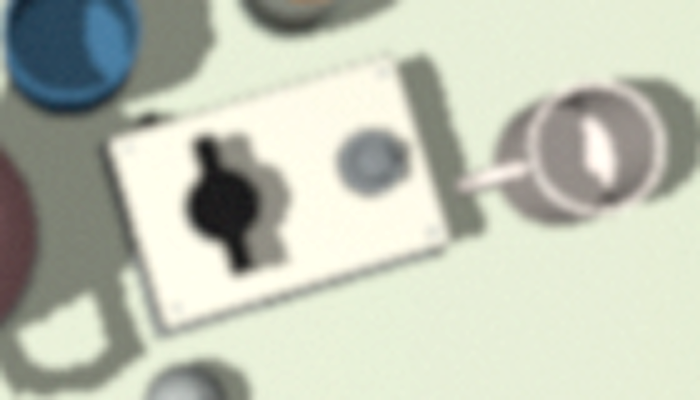

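View pics/c2.png

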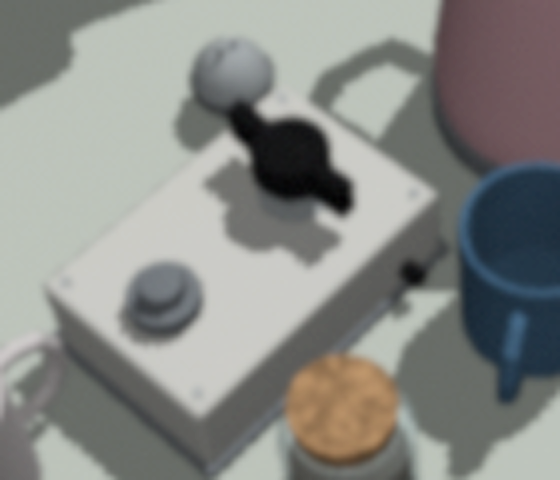

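```bash
cat > h.py <<'E'
import numpy as np
def load(n): 
    d=np.load(n+".npz");return d['mtx'],d['pose']
def ray(n,p):
    K,T=load(n);d=T[:3,:3]@np.linalg.solve(K,[p[0],p[1],1.]);return T[:3,3],d
def onz(n,p,z):
    o,d=ray(n,p);return o+d*(z-o[2])/d[2]
def top(c):return ((c[0]+.5)/5-.5+270,(c[1]+.5)/5-.5+165)
def sc(c):return ((c[0]+.5)/4-.5+165,(c[1]+.5)/4-.5+180)
def proj(n,X):
    K,T=load(n);p=K@(T[:3,:3].T@(np.asarray(X)-T[:3,3]));return p[:2]/p[2]
E
python3 - <<'E'
from h import *
np.set_printoptions(precision=4,suppress=True)
T=[(110,138),(390,58),(447,240),(165,330)];S=[(435,195),(200,418),(47,288),(282,88)]
for z in(.06,.068):
    A=np.array([onz("top",top(c),z) for c in T]);B=np.array([onz("scene",sc(c),z) for c in S])
    for P in(A,B):
        c=P.mean(0);y=(P[0]-P[1]+P[3]-P[2])/2;x=(P[3]-P[0]+P[2]-P[1])/2
        yaw=np.arctan2(-y[0],y[1]); print(z,c,np.linalg.norm(y),np.linalg.norm(x),'yaw of y dir',np.degrees(np.arctan2(y[1],y[0])),'xdir',np.degrees(np.arctan2(x[1],x[0])))
        u=y/np.linalg.norm(y);print('  head pred',c+.04*u,'restart',c-.055*u)
print('head top',onz("top",top((223,205)),.102),onz("scene",sc((290,157)),.102))
print('wings top',onz("top",top((205,145)),.102),onz("top",top((241,265)),.102))
for z in(.075,.08,.085): print('restart',z,onz("top",top((372,161)),z),onz("scene",sc((162,288)),z))
for n,p,z in(("top",(387,195),.092),("top",(284,172),.085),("top",(331,159),.1),("top",(307,245),.045),("top",(250,211),.12)):print(p,onz(n,p,z))
E
```

```text
0.06 [ 0.4772 -0.1388  0.06  ] 0.1764415305271057 0.11704823414653753 yaw of y dir 105.89943854577469 xdir -164.71465831365325
  head pred [ 0.4662 -0.1003  0.06  ] restart [ 0.4923 -0.1917  0.06  ]
0.06 [ 0.4792 -0.14    0.06  ] 0.17486245629811006 0.11522647755235095 yaw of y dir 106.2539220595252 xdir -163.73983602644688
  head pred [ 0.468  -0.1016  0.06  ] restart [ 0.4946 -0.1928  0.06  ]
0.068 [ 0.4765 -0.1378  0.068 ] 0.1752464340581102 0.11625542799192756 yaw of y dir 105.89943854577469 xdir -164.71465831365322
  head pred [ 0.4655 -0.0993  0.068 ] restart [ 0.4916 -0.1907  0.068 ]
0.068 [ 0.4843 -0.1418  0.068 ] 0.1730155191762204 0.1140094292315083 yaw of y dir 106.2539220595252 xdir -163.73983602644688
  head pred [ 0.4732 -0.1034  0.068 ] restart [ 0.4997 -0.1946  0.068 ]
head top [ 0.4659 -0.1013  0.102 ] [ 0.4735 -0.1045  0.102 ]
wings top [ 0.5009 -0.0917  0.102 ] [ 0.4311 -0.1109  0.102 ]
restart 0.075 [ 0.4929 -0.1929  0.075 ] [ 0.491  -0.1921  0.075 ]
restart 0.08 [ 0.4923 -0.192   0.08  ] [ 0.4942 -0.1929  0.08  ]
restart 0.085 [ 0.4918 -0.1911  0.085 ] [ 0.4974 -0.1936  0.085 ]
(387, 195) [ 0.4944 -0.3158  0.092 ]
(284, 172) [ 0.5679 -0.0163  0.085 ]
(331, 159) [ 0.6015 -0.1535  0.1   ]
(307, 245) [ 0.352  -0.0827  0.045 ]
(250, 211) [0.452  0.0829 0.12  ]
```

The crops confirm it. The white box has its black winged mushroom at crop1 (223,205) and its grey restart button at (372,161). Its top is at z = 0.060, the head axis is at about (0.467, -0.102) and the restart button at about (0.493, -0.192). Box y points at 106°. I'll lift first, shut the fingers and line the tool y axis up with box y.

```bash
python3 -m pendant '{"grip":[0,0,0,0],"translation":[[-4,0,0],[-4,0,0],[-2,0,0],[0,0,0]],"rotation":[[-0.177,0,0],[-0.177,0,0],[-0.177,0,0],[0,0,0]]}' 30
cat > rel.py <<'E'
import sys,numpy as np
from rig import r
s=r.get_state();R=np.array(s['eef_rot']);g=np.array(list(map(float,sys.argv[1:4])))
print('t',s['t'],'pos',np.round(s['position'],4),'yaw_y',np.degrees(np.arctan2(R[1,1],R[0,1])).round(1),'tilt',np.round(R[:2,0],3),'rel cm',np.round(R.T@(g-s['position'])*100,2),'F',np.round(s['wrist_force'],1),'op',round(s['opening'],4))
E
python3 rel.py .467 -.102 .30
```

```text
t: 0.6
position: [0.1559, 0.6041, 0.3316]
eef_rot: [[-0.002, -0.288, 0.957], [-0.005, 0.957, 0.288], [-1.0, -0.004, -0.003]]
wrist_force: [-0.4, -1.1, -0.3]
opening: 0.0121
t 0.6 pos [0.1559 0.6041 0.3316] yaw_y 106.8 tilt [-0.002 -0.005] rel cm [  3.46 -76.56   9.43] F [-0.4 -1.1 -0.3] op 0.0121
```

```bash
python3 -m pendant '{"grip":[0,0,0,0,0],"translation":[[0,-6,0.7],[0,-6,0.7],[0,-6,0.7],[0,-6,0.7],[0,-6,0.7]],"rotation":[[0,0,0],[0,0,0],[0,0,0],[0,0,0],[0,0,0]]}'
python3 -m pendant '{"grip":[0,0,0,0,0],"translation":[[0,-6,0.7],[0,-6,0.7],[0,-6,0.7],[0,-6,0.7],[0,-6,0.7]],"rotation":[[0,0,0],[0,0,0],[0,0,0],[0,0,0],[0,0,0]]}'
python3 rel.py .467 -.102 .30
```

```text
t: 1.23
position: [0.2736, 0.3191, 0.3261]
eef_rot: [[-0.006, -0.271, 0.963], [-0.011, 0.963, 0.271], [-1.0, -0.009, -0.009]]
wrist_force: [1.6, -0.4, 0.3]
opening: 0.0
t: 1.85
position: [0.3852, 0.029, 0.3239]
eef_rot: [[-0.011, -0.249, 0.968], [-0.013, 0.968, 0.249], [-1.0, -0.01, -0.014]]
wrist_force: [1.6, 1.5, -0.1]
opening: 0.0001
t 1.85 pos [0.3852 0.029  0.3239] yaw_y 104.4 tilt [-0.011 -0.013] rel cm [  2.47 -14.7    4.7 ] F [ 1.6  1.5 -0.1] op 0.0001
```

```bash
cat >> rel.py <<'E'
from scipy.spatial.transform import Rotation as Ro
a=np.radians(106);y=np.array([np.cos(a),np.sin(a),0]);x=np.array([0,0,-1.]);D=np.c_[x,y,np.cross(x,y)]
print('rot',np.round(Ro.from_matrix(R.T@D).as_rotvec(),3))
E
python3 -m pendant '{"grip":[0,0,0,0,0],"translation":[[0,-6,1.9],[0,-6,1.9],[0.5,-2.5,0.9],[1,0,0],[1,0,0]],"rotation":[[-0.02,0,0],[-0.02,0,0],[0,0,0],[0,0,0],[0,0,0]]}'
python3 rel.py .467 -.102 .18
```

```text
t: 2.48
position: [0.4658, -0.1036, 0.2933]
eef_rot: [[-0.017, -0.263, 0.965], [-0.011, 0.965, 0.262], [-1.0, -0.006, -0.02]]
wrist_force: [-0.8, -0.1, 0.4]
opening: -0.0003
t 2.475 pos [ 0.4658 -0.1036  0.2933] yaw_y 105.2 tilt [-0.017 -0.011] rel cm [11.33  0.19  0.38] F [-0.8 -0.1  0.4] op -0.0003
rot [-0.014 -0.02   0.006]
```

```bash
python3 -m pendant '{"grip":[0,0,0,0,0],"translation":[[4,0.2,0.4],[4,0,0],[4,0,0],[3,0,0],[0,0,0]],"rotation":[[-0.014,-0.02,0.006],[0,0,0],[0,0,0],[0,0,0],[0,0,0]]}'
python3 rel.py .467 -.102 .102
python3 - <<'E'
from rig import r
import cv2,numpy as np
o=[]
for n in("wrist","top","scene"):
    d=r.snapshot(n);np.savez(f"{n}1.npz",**d);o.append(d['color'][:,:,::-1])
a=cv2.resize(o[0],(400,300));b=cv2.resize(o[1][145:265,260:420],(400,300),interpolation=2);c=cv2.resize(o[2][160:310,140:340],(400,300),interpolation=2)
cv2.imwrite("pics/d.png",np.vstack([np.hstack([a,b]),np.hstack([c,c*0])]))
E
```

```text
t: 3.1
position: [0.464, -0.0951, 0.1369]
eef_rot: [[-0.002, -0.273, 0.962], [0.002, 0.962, 0.273], [-1.0, 0.003, -0.002]]
wrist_force: [0.6, -0.4, 0.8]
opening: 0.0002
t 3.1 pos [ 0.464  -0.0951  0.1369] yaw_y 105.9 tilt [-0.002  0.002] rel cm [ 3.49 -0.76  0.11] F [ 0.6 -0.4  0.8] op 0.0002
rot [-0.003 -0.002 -0.003]
```

View pics/d.png

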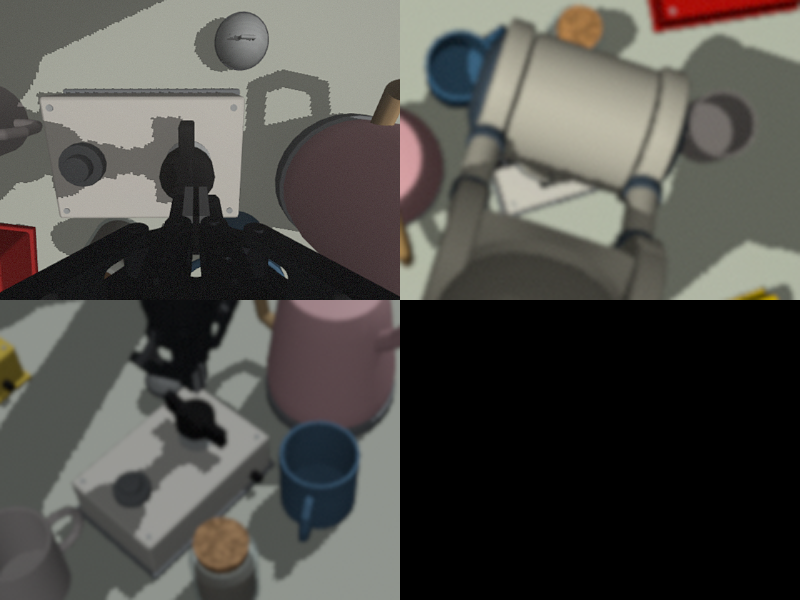

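Wrist view: the shut fingertips hang over the head at about (196,190), the head disc spans x 160–214 and the restart button is at (77,163). Everything stands undisturbed. I'll cross-check the positions with the wrist calibration.

```bash
python3 - <<'E'
from h import *
np.set_printoptions(precision=4,suppress=True)
f=1.4
print('disc L/R',onz("wrist1",(160*f,172*f),.102),onz("wrist1",(214*f,172*f),.102))
print('wing tip',onz("wrist1",(187*f,122*f),.102))
for z in(.075,.08):print('restart',onz("wrist1",(75*f,164*f),z))
C=[onz("wrist1",(x*f,y*f),.06) for x,y in((42,96),(243,96),(240,216),(58,216))];print(np.array(C),np.mean(C,0))
print('TCP px/1.4',proj("wrist1",[.464,-.0951,.1369])/f)
E
```

```text
disc L/R [ 0.4656 -0.1224  0.102 ] [ 0.4544 -0.0829  0.102 ]
wing tip [ 0.4231 -0.1127  0.102 ]
restart [ 0.4895 -0.1962  0.075 ]
restart [ 0.4871 -0.1942  0.08  ]
[[ 0.4425 -0.238   0.06  ]
 [ 0.3953 -0.0717  0.06  ]
 [ 0.5066 -0.0367  0.06  ]
 [ 0.5557 -0.2108  0.06  ]] [ 0.475  -0.1393  0.06  ]
TCP px/1.4 [195.0444 200.414 ]
```

```bash
python3 -m pendant '{"grip":[0,0,0],"translation":[[0,-0.7,0.1],[2,0,0],[0,0,0]],"rotation":[[0,0,0],[0,0,0],[0,0,0]]}'
python3 rel.py .466 -.102 .090
```

```text
t: 3.62
position: [0.4717, -0.1041, 0.1226]
eef_rot: [[0.009, -0.273, 0.962], [-0.002, 0.962, 0.273], [-1.0, -0.004, 0.008]]
wrist_force: [0.7, -0.5, -0.4]
opening: 0.0002
t 3.625 pos [ 0.4717 -0.1041  0.1226] yaw_y 105.9 tilt [ 0.009 -0.002] rel cm [ 3.25  0.37 -0.51] F [ 0.7 -0.5 -0.4] op 0.0002
rot [-0.003  0.008  0.004]
```

```bash
python3 -m pendant '{"grip":[0,0,0],"translation":[[1,0.3,-0.5],[0.8,0,0],[0,0,0]],"rotation":[[0,0.008,0],[0,0,0],[0,0,0]]}'
python3 rel.py .466 -.102 .090
```

```text
t: 4.0
position: [0.4666, -0.1031, 0.105]
eef_rot: [[0.003, -0.273, 0.962], [-0.005, 0.962, 0.273], [-1.0, -0.006, 0.001]]
wrist_force: [0.4, -0.2, -0.4]
opening: -0.0003
t 4.0 pos [ 0.4666 -0.1031  0.105 ] yaw_y 105.8 tilt [ 0.003 -0.005] rel cm [ 1.5   0.13 -0.03] F [ 0.4 -0.2 -0.4] op -0.0003
rot [-0.003  0.001  0.006]
```

```bash
python3 -m pendant '{"grip":[0,0,0],"translation":[[0.6,0,0],[0.5,0,0],[0,0,0]],"rotation":[[0,0,0],[0,0,0],[0,0,0]]}'
python3 rel.py .466 -.102 .090
```

```text
t: 4.38
position: [0.467, -0.1033, 0.0936]
eef_rot: [[0.004, -0.273, 0.962], [-0.005, 0.962, 0.273], [-1.0, -0.006, 0.002]]
wrist_force: [-0.1, 0.2, 3.1]
opening: -0.0004
t 4.375 pos [ 0.467  -0.1033  0.0936] yaw_y 105.8 tilt [ 0.004 -0.005] rel cm [ 0.36  0.15 -0.06] F [-0.1  0.2  3.1] op -0.0004
rot [-0.003  0.002  0.006]
```

```bash
python3 -m pendant '{"grip":[0,0],"translation":[[0.3,0,0],[0,0,0]],"rotation":[[0,0,0],[0,0,0]]}';python3 -m pendant '{"grip":[0,0],"translation":[[0.1,0,0],[0,0,0]],"rotation":[[0,0,0],[0,0,0]]}'
```

```text
t: 4.62
position: [0.467, -0.1033, 0.0905]
eef_rot: [[0.003, -0.273, 0.962], [-0.005, 0.962, 0.273], [-1.0, -0.006, 0.002]]
wrist_force: [-0.6, -0.2, 3.3]
opening: 0.0001
t: 4.88
position: [0.467, -0.1033, 0.0896]
eef_rot: [[0.004, -0.273, 0.962], [-0.005, 0.962, 0.273], [-1.0, -0.006, 0.002]]
wrist_force: [-1.8, 0.5, 5.0]
opening: -0.0
```

```bash
python3 -m pendant '{"grip":[0,0,0],"translation":[[-0.5,0,0],[0,0,0],[0,0,0]],"rotation":[[0,0,0],[0,0,0],[0,0,0]]}'; python3 -m pendant '{"grip":[0],"translation":[[0,0,0]],"rotation":[[0,0,0]]}'
```

```text
t: 5.25
position: [0.4672, -0.1033, 0.095]
eef_rot: [[0.004, -0.273, 0.962], [-0.005, 0.962, 0.273], [-1.0, -0.006, 0.002]]
wrist_force: [-0.8, -0.4, 0.3]
opening: -0.0002
t: 5.38
position: [0.4672, -0.1033, 0.095]
eef_rot: [[0.004, -0.273, 0.962], [-0.005, 0.962, 0.273], [-1.0, -0.006, 0.002]]
wrist_force: [-0.1, -1.0, 0.3]
opening: -0.0001
```

Force is nil at z = 0.095, where an unlatched head would still push back with 3 N, so it is latched. Next I lift and go beside the -x wing on its box -y side.

```bash
python3 -m pendant '{"grip":[0,0,0,0],"translation":[[-2.2,0,0],[0,-1.6,-2],[0,-1.4,-1.8],[0,0,0]],"rotation":[[0,0.002,0.006],[0,0,0],[0,0,0],[0,0,0]]}'
python3 rel.py .4378 -.1413 .078
```

```text
t: 5.88
position: [0.4381, -0.1431, 0.1173]
eef_rot: [[-0.0, -0.274, 0.962], [0.0, 0.962, 0.274], [-1.0, 0.0, -0.0]]
wrist_force: [0.1, 0.0, -0.0]
opening: 0.0001
t 5.875 pos [ 0.4381 -0.1431  0.1173] yaw_y 105.9 tilt [-0.  0.] rel cm [3.93 0.19 0.02] F [ 0.1  0.  -0. ] op 0.0001
rot [-0.002 -0.    -0.   ]
```

```bash
python3 -m pendant '{"grip":[0,0,0,0],"translation":[[1.5,0,0],[1.4,0.1,0],[1.0,0,0],[0,0,0]],"rotation":[[0,0,0],[0,0,0],[0,0,0],[0,0,0]]}'
python3 rel.py .4378 -.1413 .078
python3 - <<'E'
from rig import r
import cv2,numpy as np
o=[]
for n in("wrist","scene"):
    d=r.snapshot(n);o.append(d['color'][:,:,::-1])
a=cv2.resize(o[0][120:420,60:460],(400,300));c=cv2.resize(o[1][160:310,140:340],(400,300),interpolation=2)
cv2.imwrite("pics/e.png",cv2.convertScaleAbs(np.hstack([a,c]),alpha=1.7))
E
```

```text
t: 6.38
position: [0.4394, -0.1409, 0.0772]
eef_rot: [[0.001, -0.273, 0.962], [0.0, 0.962, 0.273], [-1.0, -0.0, 0.001]]
wrist_force: [0.2, -0.2, 0.5]
opening: -0.0001
t 6.375 pos [ 0.4394 -0.1409  0.0772] yaw_y 105.9 tilt [0.001 0.   ] rel cm [-0.08  0.   -0.16] F [ 0.2 -0.2  0.5] op -0.0001
rot [-0.002  0.001  0.   ]
```

View pics/e.png

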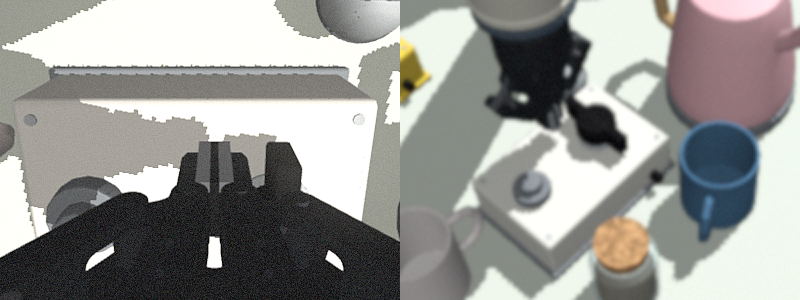

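The fingertips at crop (214,160) stand left of the wing at (283,165), with a gap. The latched head sits low on the box. Push along tool +y.

```bash
python3 -m pendant '{"grip":[0,0,0],"translation":[[0,0.8,-0.1],[0,0.6,0],[0,0,0]],"rotation":[[0,0,0],[0,0,0],[0,0,0]]}'
python3 -m pendant '{"grip":[0,0],"translation":[[0,0.5,0],[0,0,0]],"rotation":[[0,0,0],[0,0,0]]}'
python3 rel.py .466 -.102 .078
```

```text
t: 6.85
position: [0.4348, -0.1271, 0.0787]
eef_rot: [[0.003, -0.274, 0.962], [-0.001, 0.962, 0.274], [-1.0, -0.002, 0.003]]
wrist_force: [-0.5, -0.9, -1.1]
opening: 0.0003
t: 7.1
position: [0.4336, -0.122, 0.079]
eef_rot: [[0.004, -0.274, 0.962], [-0.001, 0.962, 0.274], [-1.0, -0.002, 0.003]]
wrist_force: [-1.7, -1.7, 0.2]
opening: -0.0003
t 7.1 pos [ 0.4336 -0.122   0.079 ] yaw_y 105.9 tilt [ 0.004 -0.001] rel cm [0.1  1.04 3.67] F [-1.7 -1.7  0.2] op -0.0003
rot [-0.002  0.003  0.002]
```

```bash
python3 -m pendant '{"grip":[0,0],"translation":[[0,0.4,0],[0,0,0]],"rotation":[[0,0,0],[0,0,0]]}'
python3 -m pendant '{"grip":[0,0],"translation":[[0,0.4,0],[0,0,0]],"rotation":[[0,0,0],[0,0,0]]}'
python3 rel.py .466 -.102 .078
python3 - <<'E'
from rig import r
import cv2,numpy as np
o=[]
for n in("wrist","scene"):
    d=r.snapshot(n);o.append(d['color'][:,:,::-1])
a=cv2.resize(o[0][120:420,60:460],(400,300));c=cv2.resize(o[1][160:310,140:340],(400,300),interpolation=2)
cv2.imwrite("pics/f.png",cv2.convertScaleAbs(np.hstack([a,c]),alpha=1.7))
E
```

```text
t: 7.35
position: [0.4325, -0.1181, 0.079]
eef_rot: [[0.004, -0.274, 0.962], [-0.002, 0.962, 0.274], [-1.0, -0.003, 0.003]]
wrist_force: [-1.1, -1.8, 0.9]
opening: -0.0002
t: 7.6
position: [0.4316, -0.1141, 0.079]
eef_rot: [[0.004, -0.273, 0.962], [-0.002, 0.962, 0.273], [-1.0, -0.003, 0.004]]
wrist_force: [-0.4, -1.0, 0.3]
opening: 0.0001
t 7.6 pos [ 0.4316 -0.1141  0.079 ] yaw_y 105.9 tilt [ 0.004 -0.002] rel cm [0.11 0.23 3.64] F [-0.4 -1.   0.3] op 0.0001
rot [-0.002  0.004  0.003]
```

View pics/f.png

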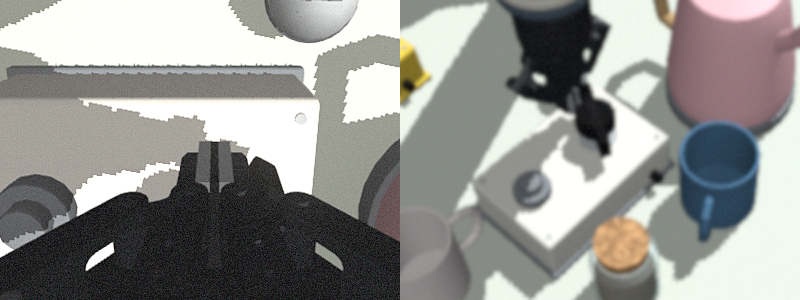

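The head has turned about 0.6 rad and stands higher, with its stem visible at (600,130). Back off along -y and lift, then check.

```bash
python3 -m pendant '{"grip":[0,0,0,0,0],"translation":[[0,-1.5,0],[0,-2,0],[0,-0.5,0],[-3,0,0],[-2,0,0]],"rotation":[[0,0,0],[0,0,0],[0,0,0],[0,0.004,0.003],[0,0,0]]}'
python3 rel.py .493 -.1925 .110
python3 - <<'E'
from rig import r
import cv2,numpy as np
o=[]
for n in("wrist","scene"):
    d=r.snapshot(n);np.savez(n+"2.npz",**d);o.append(d['color'][:,:,::-1])
a=cv2.resize(o[0][60:360,60:460],(400,300));c=cv2.resize(o[1][160:310,140:340],(400,300),interpolation=2)
cv2.imwrite("pics/g.png",cv2.convertScaleAbs(np.hstack([a,c]),alpha=1.7))
E
```

```text
t: 8.32
position: [0.4427, -0.1568, 0.1289]
eef_rot: [[-0.003, -0.271, 0.962], [0.002, 0.962, 0.271], [-1.0, 0.003, -0.003]]
wrist_force: [-0.1, 0.2, -0.9]
opening: -0.0
t 8.325 pos [ 0.4427 -0.1568  0.1289] yaw_y 105.7 tilt [-0.003  0.002] rel cm [ 1.87 -4.8   3.88] F [-0.1  0.2 -0.9] op -0.0
rot [-0.004 -0.003 -0.003]
```

View pics/g.png

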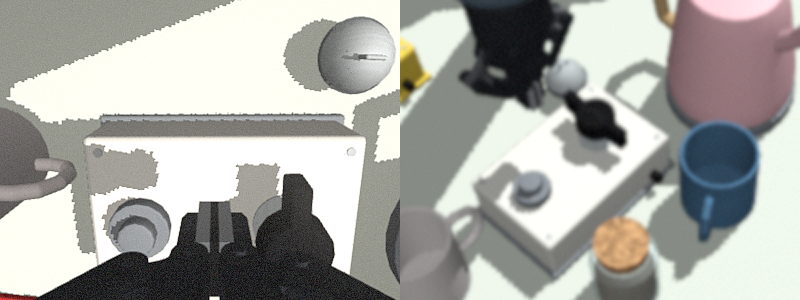

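The head is up with its wings back along box x. The wrist view has the restart button at crop (142,237). Go above the restart button.

```bash
python3 - <<'E'
from h import *
for z in(.075,.08): print(onz("wrist2",(60+143,60+236),z))
E
python3 -m pendant '{"grip":[0,0,0,0],"translation":[[0,-2.4,1.9],[0,-2.4,2],[1.5,0,0],[0,0,0]],"rotation":[[0,0,0],[0,0,0],[0,0,0],[0,0,0]]}'
python3 rel.py .4925 -.1925 .09
```

```text
[ 0.49185784 -0.18913604  0.075     ]
[ 0.48880914 -0.18881691  0.08      ]
t: 8.93
position: [0.4935, -0.1935, 0.1114]
eef_rot: [[-0.003, -0.271, 0.963], [0.002, 0.963, 0.271], [-1.0, 0.003, -0.003]]
wrist_force: [-0.5, 0.2, 0.3]
opening: 0.0001
t 8.925 pos [ 0.4935 -0.1935  0.1114] yaw_y 105.7 tilt [-0.003  0.002] rel cm [ 2.14  0.12 -0.07] F [-0.5  0.2  0.3] op 0.0001
rot [-0.005 -0.003 -0.003]
```

```bash
python3 -m pendant '{"grip":[0,0,0,0],"translation":[[1.2,0.1,-0.1],[1,0,0],[0.5,0,0],[0,0,0]],"rotation":[[0,0,0],[0,0,0],[0,0,0],[0,0,0]]}'
python3 -m pendant '{"grip":[0,0],"translation":[[0.3,0,0],[0,0,0]],"rotation":[[0,0,0],[0,0,0]]}'
python3 rel.py .4925 -.1925 .08
```

```text
t: 9.43
position: [0.4904, -0.1916, 0.0821]
eef_rot: [[-0.005, -0.271, 0.963], [0.003, 0.963, 0.271], [-1.0, 0.005, -0.004]]
wrist_force: [-0.6, -0.5, -0.2]
opening: -0.0001
t: 9.68
position: [0.4906, -0.1916, 0.0794]
eef_rot: [[-0.005, -0.271, 0.963], [0.003, 0.963, 0.271], [-1.0, 0.004, -0.004]]
wrist_force: [-1.0, -0.1, 3.2]
opening: -0.0
t 9.675 pos [ 0.4906 -0.1916  0.0794] yaw_y 105.7 tilt [-0.005  0.003] rel cm [-0.06 -0.14  0.16] F [-1.  -0.1  3.2] op -0.0
rot [-0.005 -0.004 -0.004]
```

```bash
python3 -m pendant '{"grip":[0,0],"translation":[[0.3,0,0],[0,0,0]],"rotation":[[0,0,0],[0,0,0]]}'
python3 -m pendant '{"grip":[0,0],"translation":[[0.15,0,0],[0,0,0]],"rotation":[[0,0,0],[0,0,0]]}'
```

```text
t: 9.93
position: [0.4906, -0.1916, 0.0766]
eef_rot: [[-0.004, -0.271, 0.963], [0.003, 0.963, 0.271], [-1.0, 0.004, -0.004]]
wrist_force: [-1.8, 0.6, 4.7]
opening: -0.0002
t: 10.18
position: [0.4907, -0.1917, 0.076]
eef_rot: [[-0.004, -0.271, 0.963], [0.002, 0.963, 0.271], [-1.0, 0.003, -0.003]]
wrist_force: [-2.4, 1.2, 9.5]
opening: 0.0001
```

```bash
python3 -m pendant '{"grip":[0,0],"translation":[[0.15,0,0],[0,0,0]],"rotation":[[0,0,0],[0,0,0]]}'
python3 - <<'E'
from rig import r
import cv2,numpy as np
o=[]
for n in("wrist","scene"):
    d=r.snapshot(n);o.append(d['color'][:,:,::-1])
a=cv2.resize(o[0][120:420,60:460],(400,300));c=cv2.resize(o[1][220:280,170:250],(400,300),interpolation=2)
cv2.imwrite("pics/i.png",cv2.convertScaleAbs(np.hstack([a,c]),alpha=1.7))
E
```

```text
t: 10.42
position: [0.4906, -0.1917, 0.076]
eef_rot: [[-0.003, -0.271, 0.963], [0.002, 0.963, 0.271], [-1.0, 0.003, -0.002]]
wrist_force: [-3.3, 1.1, 6.0]
opening: 0.0001
```

View pics/i.png

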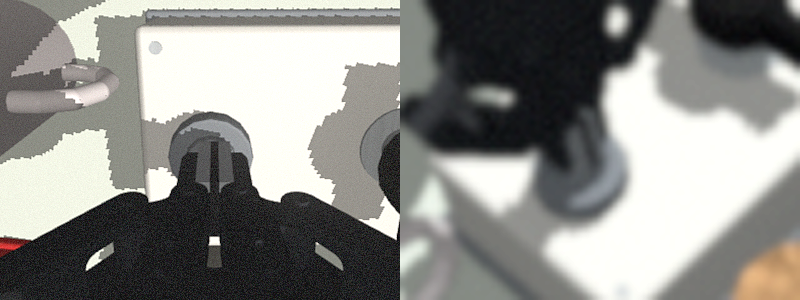

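It hits a hard stop at z = 0.076, 6 mm below first contact at 0.082, and about 5 N just before the stop, so the button is fully in. The fingers are centred in the housing ring. Lift off, up and away.

```bash
python3 -m pendant '{"grip":[0,0,0,0,0],"translation":[[-1.5,0,0],[-4,0,0],[-5,0,0],[-5,0,0],[0,0,0]],"rotation":[[0,0,0],[0,0,0],[0,0,0],[0,0,0],[0,0,0]]}'
python3 -m pendant '{"grip":[0,0,0,0],"translation":[[0,0,-5],[0,0,-5],[0,0,0],[0,0,0]],"rotation":[[0,0,0],[0,0,0],[0,0,0],[0,0,0]]}'
python3 - <<'E'
from rig import r
import cv2,numpy as np
from h import load
o=r.snapshot("scene")['color'][:,:,::-1];p=np.load("scene.npz")['color'][:,:,::-1]
f=lambda i:cv2.resize(i[130:320,120:360],(400,317),interpolation=2)
cv2.imwrite("pics/j.png",cv2.convertScaleAbs(np.hstack([f(p),f(o)]),alpha=1.7))
E
```

```text
t: 11.15
position: [0.4914, -0.192, 0.2385]
eef_rot: [[-0.002, -0.271, 0.963], [0.001, 0.963, 0.271], [-1.0, 0.002, -0.001]]
wrist_force: [0.3, 0.4, -1.1]
opening: 0.0001
t: 11.65
position: [0.3926, -0.2192, 0.239]
eef_rot: [[-0.001, -0.272, 0.962], [0.001, 0.962, 0.272], [-1.0, 0.001, -0.001]]
wrist_force: [0.4, 0.3, 0.3]
opening: -0.0
```

View pics/j.png

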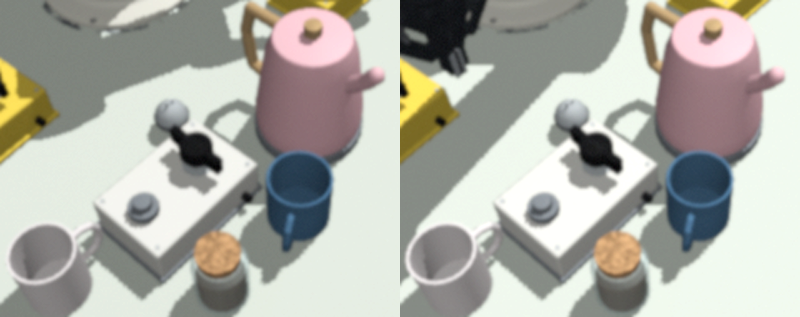

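The before (left) and after (right) views match. The head is up and at rest at (597,150), the restart button is out at (543,206), and the kettle, mugs, jar and infuser haven't moved.

```bash
python3 -c "
from rig import r
print(r.job_done())"
```

```text
the job is handed in; nothing more can be done
None
```

The cut-off test on the white box is done and handed in at about 12 s of the 48 s allowed; no verdict was reported.

- **Mushroom press:** I pressed it with shut fingertips to about 12 mm. When I let go, the force at z = 0.095 was nil, so it had latched.
- **Turning free:** I pushed the -x wing clockwise, about 0.6 rad by eye, with roughly 2 N. The head sprang up and, once I backed off, the pictures showed it turned back to rest.
- **Restart button:** I pressed it to its hard stop, about 6 mm in, with a peak of about 9.5 N, and then let it out.
- **Last checks:** The final picture matches the first one: head up, wings along the box's x, restart button out, and the kettle, mugs, jar and infuser where they stood. The arm is clear at z = 0.24. No check failed. The camera estimates of the head and restart positions differed by up to 8 mm, with no effect on the presses.

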